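# Set the coffee corner to rights: lay the puck down, stand the tamper up

### The job

Tidy the coffee corner by pushing alone: tip the propped-up grey silicone puck over so that it lies flat on the counter in front of its timber block, and push the fallen tamper up so that it stands on its flat foot, each about where it is now. Either may be done first; pick nothing up, push gently, and leave the cups, canister, lid, jug and spoon where they are.

Things in the scene. Friction and masses are not known exactly. Their poses are not given: they have to be found in the camera images.
- tamper: copper-coloured steel coffee tamper, 85 mm long, 0.3 to 0.55 kg, lying on the foot's rim and the grip, its axis sloping down 11 degrees to the grip. Origin: centre of the foot's flat underside; own x: from foot to grip end (up when it stands). Foot: disc 58 mm wide, x 0 to 14 mm; neck 18 mm wide, x 14 to 40 mm; domed grip up to 34 mm wide, x 40 to 85 mm. Centre of mass at x about 25 mm
- tamper_push (a point): point on the foot's grip-side face, 6 mm inside the rim (own x 14 mm, 23 mm from the axis), uppermost as it lies, some 50 to 60 mm above the counter. A level push of 1 to 4 N near here, above the neck, towards the underside, turns it up over the foot's lower edge; after about 55 degrees it goes over by itself. Pushed low it slides instead
- puck: grey silicone puck, a plain disc 72 mm wide, 18 mm thick, about 0.09 kg. Origin: its centre; own x: the disc's axis. It stands on its edge, leaning back 22 degrees against the block's front top edge; own x then points towards the block and 22 degrees down, the centre is 37 mm and the top edge 73 mm above the counter. Lying flat, its centre is 9 mm above the counter
- puck_push (a point): point on the puck's back face (the block's side), 22 mm above its centre line, some 54 mm above the counter at the start. Pushed level near here, away from the block, with about 0.5 N, the puck goes over its lower front edge and falls flat after 35 to 40 degrees of turn
- riser: low timber block fixed to the counter, 40 mm deep (its own x) by 110 mm wide (its own y) by 32 mm high. Origin: centre of its underside; the puck leans against its front (-x) face, within 15 mm of the middle.
- cup_a: terracotta ceramic cup, 72 mm diameter at the rim, 65 mm high; origin at the centre of its underside, z up. To be left alone.
- cup_b: second terracotta cup like cup_a. To be left alone.
- canister: open empty steel canister, 84 mm diameter, 120 mm high; origin at the centre of its underside, z up. To be left alone.
- lid: the canister's steel lid lying on the counter, 90 mm diameter, 30 mm high with its knob; origin at the centre of its underside. To be left alone.
- jug: steel milk jug, 72 mm diameter, 90 mm high, a handle on its own +y side; origin at the centre of its underside. To be left alone.
- spoon: steel spoon lying along its own x axis, origin near its middle, 150 mm long, under 30 mm high. To be left alone.
Things that resemble listed ones, but are neither listed nor needed, are in the scene too. Leave any brown look-alike of the puck alone.

How it is judged:
At the end, for the whole second after the job is handed in: The tamper stands upright on its foot on the counter (within 0.08 rad, underside within 5 mm of the counter) and the puck lies flat on the counter on either face (within 0.08 rad) in front of the block; both at rest, each no more than 150 mm from where it started (origin to origin) (angle between tamper's own x axis and vertical below 0.08 rad and height (world z) of tamper below 0.005 m and distance of each of tamper, puck from where it was at the start of the episode below 0.15 m and (angle between puck's own x axis and vertical below 0.08 rad or angle between puck's own x axis and vertical above 3.06 rad) and height (world z) of puck below 0.012 m and x of puck in the frame of riser below -0.04 m and linear speed of each of tamper, puck below 0.02 m/s); the robot touches nothing.
It fails at once if the tamper is lifted off the counter (its foot's underside centre more than 50 mm up) (height (world z) of tamper above 0.05 m).
It fails at once if the puck is lifted off the counter (its centre more than 55 mm up) (height (world z) of puck above 0.055 m).
It fails at once if the tamper or the puck is gripped or pushed with more than 18 N (contact force between the fingers and tamper above 18 N or contact force between the fingers and puck above 18 N).
It fails at once if a cup, the canister, the lid, the jug or the spoon is shifted more than 30 mm (distance of any of cup_a, cup_b, canister, lid, jug, spoon from where it was at the start of the episode above 0.03 m).
It also fails if it takes over 54 s, if anything falls off the work surface, if the arm or the gripper's body presses on something with over 40 N, if the wrist force passes 120 N, or if a joint passes its speed limit or range.

### The arm

A 6-joint arm with a two-finger parallel gripper is mounted at the origin on the work surface. World frame = base frame: x ahead of the robot, y to its left, z up, the work surface at z = 0. Lengths are in m, angles in rad, forces in N, time in s.
With the tool pointing down it reaches from about 0.35 to 0.775 m from the base axis. Payload 5.5 kg.
Tool frame: the origin (TCP) lies midway between the tips of the shut fingers; the grasp point (between the pads) lies 19 mm behind it (ctrl.grasp_offset is the distance from the TCP to the grasp point, in m); z points along the fingers, y is the line along which they close (so a half turn about z gives the same grasp; the last joint's range is limited). The gripper opens to 85 mm and grips with 20 to 120 N. Pads are 22 mm wide; open, the fingers measure 114 mm over their backs; the gripper's body (76 mm by 85 mm) begins 54 mm behind the grasp point. The pads swing forward as they close: fully open they stand 13 mm farther back than shut.
Start: joints at [1.001, 0.313, 0.046, 1.304, 0, 1.431], TCP at [0.24, 0.523, 0.231] pointing down, gripper open.
Joint ranges: [-2.76, 2.76], [-0.86, 1.69], [-1.03, 1.26], [-2.2, 2.34], [-1.47, 1.5], [-3.14, 3.14]. Speed limits (rad/s): [2.57, 2.57, 3.14, 3.14, 3.14, 3.14].

### API

Orientations are given as a rotation vector (axis times angle).
In Python, from rig import ctrl gives the robot as it stands.
- The arm moves only by the tool carry_out, never from a script. Its argument "series" is text: rows parted by semicolons, each of 5 numbers parted by spaces: the shift along the tool's x, y, z in m, then the turn about the tool's z in rad, then the closure, from 0 (fully open) to 1 (shut). In form: dx dy dz yaw jaw; .... A call has 1 to 5 rows; each row is the pose to reach, as a shift and turn from the pose commanded when the call began, along the tool's axes at that moment; what a row does not reach only later rows make up. A row lasts 1/10 s, in which the tool goes at most 50 mm and 8.59 degrees, less where a joint would pass 70% of its speed; a pose out of reach is approached as far as the arm can. A call with a gripper value outside its range is refused whole. The fingers move at their own pace and stop on an object; "force" is the grip in N (left out, the last holds). Time passes only in rows, so rows that repeat a pose let the fingers close. It gives the time, the measured TCP pose, the force, the opening and the grip force at its end, in the units of the state.
- ctrl.state(): the state, without advancing time (a new reading comes with each control period).
- ctrl.camera(name): name is "side" or "top"; returns a dict with "image" (384x512x3 uint8, red, green, blue), "fx", "fy", "cx", "cy" (pixels), "k1" (the pictures are not rectified: a ray, as slopes to the right and down, at radius r is drawn at 1 + k1 r^2 times it, then the intrinsics apply), "rvec" (rotation vector, rad) and "tvec" (3), from world to camera coordinates, as OpenCV has them. Camera axes: x right, y down, z forward; pixel columns grow to the right and rows downward; lengths in m; the calibration is good to about 2 mm. A picture is of the moment at which its call begins. There is no depth.
- ctrl.hand_in(): hands the job in; it is judged then, once.
The state is a dict: "clock": time; "qpos": joint angles; "dq": joint speeds; "tau": joint torques, N m; "position": TCP position; "orientation": TCP orientation; "contact_force": force on the tool from outside, world axes, zero at the start; "wrist_torque": the same for the moment, N m; "grip_width": finger opening in m; "finger_force": force on a finger pad.
Only numpy, scipy, OpenCV 4.12 (cv2) and the standard library are available. Lean on these libraries where they do the work, as an engineer would, in place of code of your own. Each camera call takes 0.05 s, during which the arm holds its last target. There are 200 camera calls.

## Working session

There is one attempt and no reset: what is moved stays moved. The work goes in short steps, Python scripts to look and compute and a tool call to move; the robot and the scene stay as the last step left them, time stands still between calls to the robot, and variables do not carry over. Pictures are saved under pics/ and viewed, at most 10 in all, crops included, and the job is handed in when it is done.

Besides the shell and the picture viewer there is one more tool, called after "Emit:" by a JSON object that holds its "api" and its "payload", one argument or row to a line. carry_out: Moves the arm, as the interface text tells. Its arguments: {"type":"object","properties":{"series":{"type":"string"},"force":{"type":"number"}},"required":["series"]}

```bash
mkdir -p pics; cat > h.py <<'E'
import numpy as np, cv2
from rig import ctrl
def snap(n,tag):
    c=ctrl.camera(n); cv2.imwrite(f'pics/{tag}.png',c['image'][:,:,::-1]); np.save(f'pics/{tag}.npy',c,allow_pickle=True); return c
def load(tag): return np.load(f'pics/{tag}.npy',allow_pickle=True).item()
def ray(c,u,v):
    K=np.array([[c['fx'],0,c['cx']],[0,c['fy'],c['cy']],[0,0,1.]])
    p=cv2.undistortPoints(np.array([[[u,v]]],float),K,np.array([c['k1'],0,0,0.]))[0,0]
    R=cv2.Rodrigues(np.array(c['rvec'],float))[0]; t=np.array(c['tvec'],float)
    return -R.T@t, R.T@np.array([p[0],p[1],1.])
def onz(c,u,v,z):
    o,d=ray(c,u,v); return o+d*(z-o[2])/d[2]
def tri(c1,p1,c2,p2):
    o1,d1=ray(c1,*p1);o2,d2=ray(c2,*p2)
    s=np.linalg.lstsq(np.c_[d1,-d2],o2-o1,rcond=None)[0]
    a,b=o1+s[0]*d1,o2+s[1]*d2; return (a+b)/2,np.linalg.norm(a-b)
E
python3 - <<'E'
from h import *
for n in('top','side'):
    c=snap(n,n+'0'); print(n,{k:np.round(v,3) for k,v in c.items() if k!='image'}, ray(c,256,192))
a=[load(n+'0')['image'][:,:,::-1] for n in('top','side')]
for n,i in zip(('top','side'),a): cv2.imwrite(f'pics/{n}0b.png',cv2.resize(i,(800,600),interpolation=cv2.INTER_CUBIC))
s=ctrl.state();print(s['position'],s['orientation'],s['clock'])
E
```

```text
top {'fx': np.float64(348.398), 'fy': np.float64(348.398), 'cx': np.float64(254.791), 'cy': np.float64(193.154), 'k1': np.float64(-0.065), 'rvec': array([-2.219,  2.218, -0.103]), 'tvec': array([-0.044,  0.566,  0.724])} (array([ 0.53264605, -0.00800219,  0.75027622]), array([ 0.04834168, -0.05128731, -0.9975248 ]))
side {'fx': np.float64(365.814), 'fy': np.float64(365.814), 'cx': np.float64(261.005), 'cy': np.float64(184.9), 'k1': np.float64(-0.072), 'rvec': array([ 0.732, -2.564,  1.163]), 'tvec': array([0.488, 0.253, 0.551])} (array([0.2801723 , 0.46746343, 0.55523964]), array([ 0.40632752, -0.61906926, -0.6724694 ]))
[0.23935485 0.52233632 0.23050214] [-6.69823573e-01 -3.06876676e+00  2.33463528e-03] 0.1
```

View pics/top0b.png

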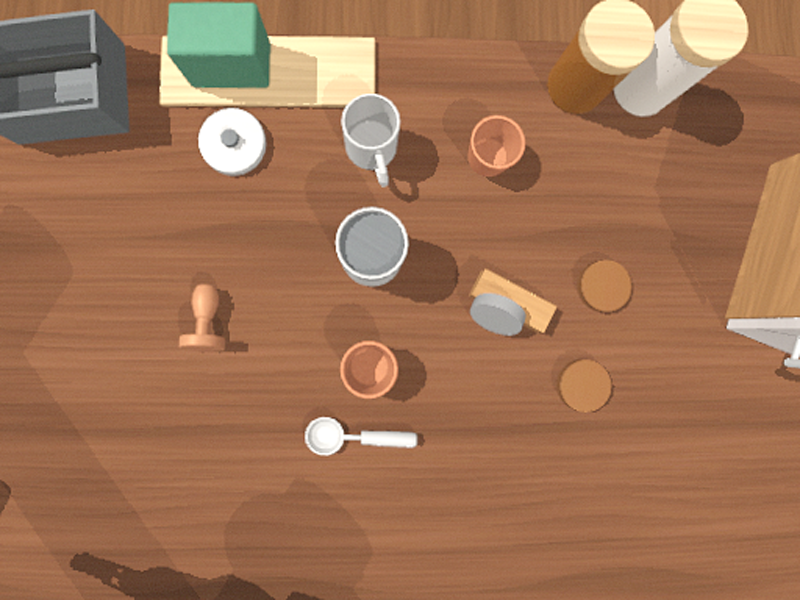

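View pics/side0b.png

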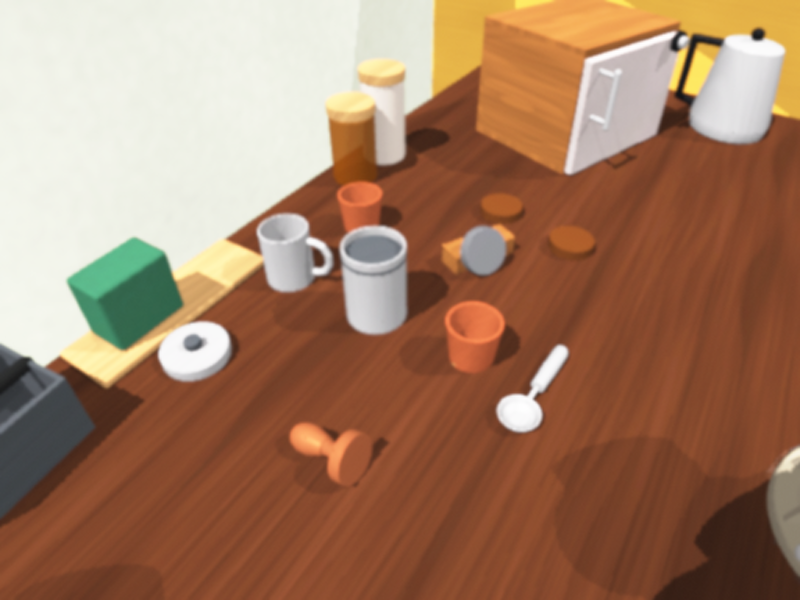

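The copper tamper lies at top (203,320) and side (330,455). Its foot is nearer the robot and its grip points away. The grey disc at top (497,313) and side (483,250), leaning on the wooden block, is the puck. The discs at top (606,286) and (586,385) are brown and flat, so they are look-alikes and I will leave them. I'll confirm this in one enlarged crop.

```bash
python3 - <<'E'
from h import *
t,s=load('top0'),load('side0')
def crop(c,x,y,w=66,h=50): return cv2.resize(np.ascontiguousarray(c['image'][y:y+h,x:x+w,::-1]),(396,300),interpolation=cv2.INTER_CUBIC)
boxes=[(t,100,170),(s,180,262),(t,295,165),(s,275,135)]
b=[crop(*q) for q in boxes]
cv2.imwrite('pics/crop0.png',np.vstack([np.hstack(b[:2]),np.hstack(b[2:])]))
for n,c in(('t',t),('s',s)):
    hsv=cv2.cvtColor(c['image'],cv2.COLOR_RGB2HSV)
    for nm,lo,hi,(x,y,w,h) in (('tam',(3,90,140),(14,255,255),(105,170,60,65) if n=='t' else (180,262,66,55)),('puck',(0,0,60),(179,70,255),(296,165,50,60) if n=='t' else (290,138,40,45)),('riser',(10,90,120),(22,255,255),(295,165,66,50) if n=='t' else (275,135,66,50))):
        m=np.zeros(hsv.shape[:2],np.uint8); m[y:y+h,x:x+w]=cv2.inRange(hsv,lo,hi)[y:y+h,x:x+w]
        k=max(cv2.findContours(m,0,1)[0],key=cv2.contourArea)
        M=cv2.moments(k);P=k[:,0]
        print(n,nm,cv2.contourArea(k),'c',round(M['m10']/M['m00'],1),round(M['m01']/M['m00'],1),'L',P[P[:,0].argmin()],'R',P[P[:,0].argmax()],'T',P[P[:,1].argmin()],'B',P[P[:,1].argmax()],cv2.minAreaRect(k), cv2.fitEllipse(k))
E
```

```text
t tam 3776.0 c 134.5 202.0 L [105 170] R [164 234] T [105 170] B [105 234] ((134.5, 202.0), (64.0, 59.0), 90.0) ((134.5, 202.0), (69.47164154052734, 76.13052368164062), 0.0)
t puck 676.0 c 318.2 200.7 L [301 196] R [335 206] T [307 188] B [322 214] ((318.17242431640625, 200.5689697265625), (35.28211212158203, 23.95469856262207), 21.801406860351562) ((318.27313232421875, 200.74151611328125), (23.79970359802246, 36.424903869628906), 112.39642333984375)
t riser 2279.0 c 329.5 184.7 L [295 165] R [360 214] T [295 165] B [295 214] ((327.5, 189.5), (49.0, 65.0), 90.0) ((328.283447265625, 189.0173797607422), (57.79352951049805, 72.81927490234375), 88.13529205322266)
s tam 2079.5 c 219.5 286.8 L [185 275] R [245 314] T [210 262] B [214 316] ((215.0, 289.0), (54.0, 60.0), 90.0) ((219.92840576171875, 287.0155029296875), (52.328304290771484, 62.374210357666016), 118.54973602294922)
s puck 688.5 c 308.9 160.0 L [295 157] R [323 164] T [308 144] B [308 176] ((309.0, 160.0), (32.0, 28.0), 90.0) ((308.855712890625, 160.0175018310547), (28.31354522705078, 31.071603775024414), 3.4851503372192383)
s riser 479.5 c 326.4 151.4 L [309 135] R [340 169] T [309 135] B [318 184] ((324.5, 159.5), (49.0, 31.0), 90.0) ((320.997802734375, 157.60301208496094), (35.55359649658203, 48.118614196777344), 16.614177703857422)
```

View pics/crop0.png

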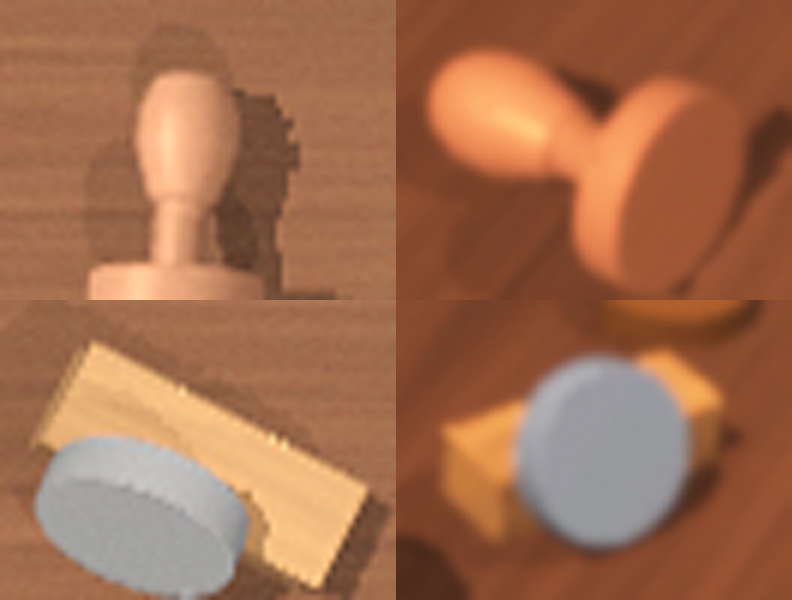

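The crop confirms it: the grey disc leans on the block, and the tamper's grip points up in the top view, with the foot at the bottom.

```bash
python3 - <<'E'
from h import *
t,s=load('top0'),load('side0')
T=lambda ox,oy,x,y:(ox+x/6-.4,oy+y/6-.4)
np.set_printoptions(precision=4,suppress=True)
print('foot top gripside',tri(t,T(100,170,177,265),s,T(180,262,262,82)))
print('grip end',tri(t,T(100,170,182,72),s,T(180,262,40,80)))
for z in(.05,.06):print('foot L/R',onz(t,*T(100,170,88,268),.04),onz(t,*T(100,170,262,268),.04),'mid',onz(t,*T(100,170,177,265),z))
print('neck',onz(t,*T(100,170,175,230),.033),'grip wide',onz(t,*T(100,170,188,130),.027))
print('puck front centre',tri(t,T(295,165,137,238),s,T(275,135,209,155)))
print('puck top',tri(t,T(295,165,155,140),s,T(275,135,205,57)))
cs=[onz(t,*T(295,165,*p),.032) for p in((95,42),(370,190),(318,288))]
print('riser',cs); d=cs[0]-cs[1]; print('yaw of y axis',np.arctan2(d[1],d[0]),np.linalg.norm(d),'depth',np.linalg.norm(cs[1]-cs[2]))
c=(cs[0]+cs[2])/2; print('centre',c)
for nm,p,z in(('cupb',(368,372),.06),('can',(372,245),.12),('cupTop',(497,142),.06),('brown1',(606,286),.01)): print(nm,onz(t,p[0]*.64,p[1]*.64,z))
R=cv2.Rodrigues(ctrl.state()['orientation'])[0];print(R)
E
```

```text
foot top gripside (array([0.5209, 0.2062, 0.0556]), np.float64(0.004452755748132255))
grip end (array([0.5907, 0.2191, 0.0184]), np.float64(0.0029798555550299846))
foot L/R [0.5216 0.2423 0.04  ] [0.5216 0.1836 0.04  ] mid [0.5228 0.2091 0.05  ]
foot L/R [0.5216 0.2423 0.04  ] [0.5216 0.1836 0.04  ] mid [0.5229 0.206  0.06  ]
neck [0.5344 0.2153 0.033 ] grip wide [0.5688 0.2131 0.027 ]
puck front centre (array([ 0.5446, -0.1711,  0.0354]), np.float64(0.0058217898854725355))
puck top (array([ 0.5652, -0.1743,  0.0726]), np.float64(0.019038408065230744))
riser [array([ 0.6104, -0.159 ,  0.032 ]), array([ 0.5588, -0.2564,  0.032 ]), array([ 0.5245, -0.2373,  0.032 ])]
yaw of y axis 1.0841514161696804 0.11022588645269799 depth 0.03925999029761192
centre [ 0.5675 -0.1982  0.032 ]
cupb [ 0.4751 -0.003   0.06  ]
can [ 0.6272 -0.0078  0.12  ]
cupTop [ 0.7735 -0.1709  0.06  ]
brown1 [ 0.5887 -0.3357  0.01  ]
[[-0.909   0.4167 -0.0009]
 [ 0.4167  0.909  -0.0013]
 [ 0.0002 -0.0016 -1.    ]]
```

Emit:
{"api": "carry_out", "payload": {
  "series": "-0.04 -0.02 0 0.12 0;-0.08 -0.04 0 0.25 0;-0.12 -0.06 0 0.38 0;-0.16 -0.08 0 0.51 0;-0.20 -0.10 0 0.64 0"
}}

```text
clock: 0.6
position: [0.3803, 0.3469, 0.231]
orientation: [-1.608, -2.699, 0.001]
contact_force: [0.2, -0.2, -0.4]
grip_width: 0.0857
finger_force: 0.0
```

```bash
cat >> h.py <<'E'
def togo(x,y,z,ang):
    "shift in tool axes and yaw to bring TCP to x,y,z with tool y at world angle ang"
    s=ctrl.state();R=cv2.Rodrigues(np.array(s['orientation'],float))[0]
    a=np.arctan2(R[1,1],R[0,1]); yaw=(a-ang+np.pi)%(2*np.pi)-np.pi
    print('t',s['clock'],'pos',np.round(s['position'],4),'toolz',np.round(R[:,2],3),'F',np.round(s['contact_force'],2),'w',s['grip_width'])
    print('shift',np.round(R.T@(np.array([x,y,z])-s['position']),4),'yaw',round(yaw,4), 'q',np.round(s['qpos'],2))
E
python3 -c "
from h import *
togo(.4875,.212,.2,0)"
```

```text
t 0.6 pos [0.3803 0.3469 0.231 ] toolz [-0. -0. -1.] F [ 0.22 -0.18 -0.38] w 0.08571773311239274
shift [-0.1697  0.0301  0.031 ] yaw 0.4961 q [ 0.58  0.2  -0.11  1.27  0.    1.66]
```

Emit:
{"api": "carry_out", "payload": {
  "series": "-0.04 0.007 0 0.13 0;-0.08 0.015 0.01 0.26 0;-0.12 0.022 0.02 0.38 0;-0.17 0.03 0.03 0.496 0;-0.17 0.03 0.03 0.496 0"
}}

```text
clock: 1.1
position: [0.49, 0.2095, 0.1994]
orientation: [2.225, 2.217, -0.004]
contact_force: [-0.0, -0.6, -0.7]
grip_width: 0.0852
finger_force: 0.0
```

```bash
python3 -c "
from h import *
togo(.4875,.212,.036,0)"
```

```text
t 1.1 pos [0.49   0.2095 0.1994] toolz [-0.001 -0.002 -1.   ] F [-0.02 -0.55 -0.71] w 0.08524307293855471
shift [ 0.0028 -0.0023  0.1634] yaw -0.0036 q [ 0.25  0.25 -0.12  1.2  -0.    1.83]
```

Emit:
{"api": "carry_out", "payload": {
  "series": "0.002 0 0.03 0 0;0.002 0 0.06 0 0;0.002 0 0.09 0 0;0.002 0 0.12 0 0;0.002 0 0.135 0 0"
}}

```text
clock: 1.6
position: [0.4853, 0.2158, 0.0635]
orientation: [-2.213, -2.227, 0.006]
contact_force: [-0.8, 0.0, -1.2]
grip_width: 0.0854
finger_force: 0.0
```

```bash
python3 -c "
from h import *
t=snap('top','top1');s=snap('side','side1')
a=cv2.resize(t['image'][150:250,80:180,::-1],(400,400),interpolation=2);b=cv2.resize(s['image'][220:320,160:260,::-1],(400,400),interpolation=2)
cv2.imwrite('pics/c1.png',np.hstack([a,b]))
togo(.4875,.212,.036,0)"
```

```text
t 1.7 pos [0.4849 0.2157 0.0637] toolz [-0.006 -0.001 -1.   ] F [ 0.42 -0.75  0.78] w 0.08508143090369547
shift [-0.0037  0.0027  0.0277] yaw 0.0063 q [ 0.27  0.35 -0.34  0.89  0.    1.83]
```

View pics/c1.png

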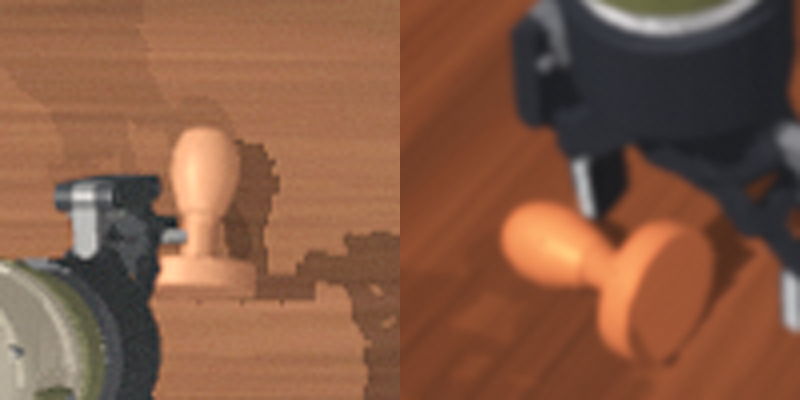

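The crop shows the fingertip just behind the foot at top crop (173,237), above the neck and clear of the grip. I'll go down and start the push.

Emit:
{"api": "carry_out", "payload": {
  "series": "-0.003 0.003 0.014 0 0;-0.003 0.003 0.028 0 0;-0.003 0.003 0.028 0 0;-0.003 -0.002 0.028 0 0;-0.003 -0.006 0.027 0 0"
}}

```text
clock: 2.2
position: [0.4818, 0.2131, 0.0404]
orientation: [2.215, 2.227, 0.002]
contact_force: [-0.5, -0.2, -0.3]
grip_width: 0.0856
finger_force: 0.0
```

Emit:
{"api": "carry_out", "payload": {
  "series": "0 -0.003 0 0 0;0 -0.006 0 0 0;0 -0.009 0 0 0;0 -0.012 0 0 0;0 -0.015 -0.001 0 0"
}}

```text
clock: 2.7
position: [0.4665, 0.2126, 0.0403]
orientation: [-2.216, -2.227, -0.0]
contact_force: [1.1, -0.1, -0.8]
grip_width: 0.0853
finger_force: 0.6
```

```bash
python3 -c "
from h import *
togo(.4285,.212,.036,0)
s=snap('side','side2')
b=cv2.resize(s['image'][220:330,150:270,::-1],(480,440),interpolation=2)
cv2.imwrite('pics/c2.png',b)"
```

```text
t 2.7 pos [0.4665 0.2126 0.0403] toolz [-0.  0. -1.] F [ 1.1  -0.14 -0.84] w 0.08530219681698158
shift [-0.0005 -0.038   0.0043] yaw 0.0049 q [ 0.27  0.34 -0.42  0.81  0.    1.84]
```

View pics/c2.png

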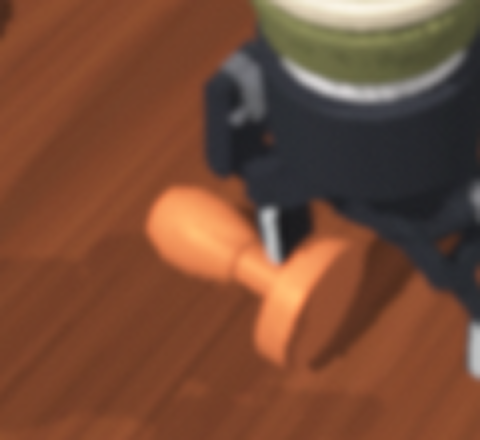

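The finger is on the foot's upper rim and the tamper is tilting, with its grip clearly raised at crop (200,230). The force is about 1 N, so I'll keep pushing, slightly lower.

Emit:
{"api": "carry_out", "payload": {
  "series": "0 -0.003 0.002 0 0;0 -0.006 0.003 0 0;0 -0.009 0.003 0 0;0 -0.012 0.003 0 0;0 -0.015 0.003 0 0"
}}

```text
clock: 3.25
position: [0.4511, 0.2126, 0.0371]
orientation: [-2.216, -2.227, 0.001]
contact_force: [1.2, -0.1, 0.5]
grip_width: 0.0855
finger_force: 0.4
```

Emit:
{"api": "carry_out", "payload": {
  "series": "0 -0.003 0 0 0;0 -0.006 0 0 0;0 -0.009 0 0 0;0 -0.012 0 0 0;0 -0.015 0 0 0"
}}

```text
clock: 3.75
position: [0.4363, 0.2125, 0.0372]
orientation: [-2.216, -2.227, 0.0]
contact_force: [-0.4, -0.3, 0.1]
grip_width: 0.0854
finger_force: 0.1
```

```bash
python3 -c "
from h import *
togo(.4285,.212,.036,0)
s=snap('side','side3')
b=cv2.resize(s['image'][220:330,150:270,::-1],(480,440),interpolation=2)
cv2.imwrite('pics/c3.png',b)"
```

```text
t 3.75 pos [0.4363 0.2125 0.0372] toolz [-0. -0. -1.] F [-0.37 -0.29  0.1 ] w 0.08542866839226457
shift [-0.0005 -0.0078  0.0012] yaw 0.0051 q [ 0.29  0.3  -0.49  0.78  0.    1.85]
```

View pics/c3.png

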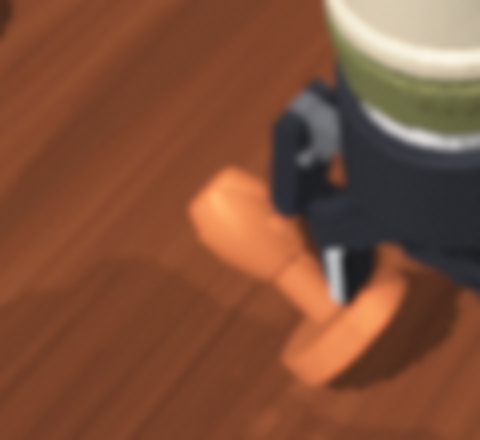

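It is tilted about 45° and the force is near zero, so it is close to balance. I'll push on a little.

Emit:
{"api": "carry_out", "payload": {
  "series": "0 -0.003 0 0 0;0 -0.006 0 0 0;0 -0.009 0 0 0;0 -0.012 0 0 0;0 -0.014 0 0 0"
}}

```text
clock: 4.3
position: [0.4218, 0.2123, 0.0371]
orientation: [-2.215, -2.227, 0.002]
contact_force: [-1.5, -0.3, -0.5]
grip_width: 0.0852
finger_force: 0.4
```

```bash
python3 -c "
from h import *
togo(.4285,.212,.036,0)
s=snap('side','side4')
b=cv2.resize(s['image'][220:330,150:270,::-1],(480,440),interpolation=2)
cv2.imwrite('pics/c4.png',b)"
```

```text
t 4.3 pos [0.4218 0.2123 0.0371] toolz [-0.001 -0.    -1.   ] F [-1.54 -0.27 -0.47] w 0.08515699996077686
shift [-0.0004  0.0067  0.001 ] yaw 0.0051 q [ 0.3   0.27 -0.52  0.77  0.    1.86]
```

View pics/c4.png

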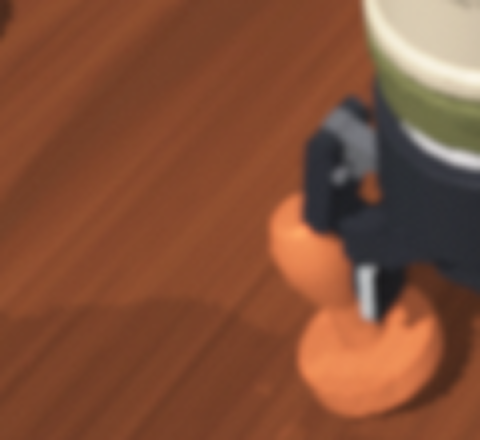

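It went over and the grip now rests against the back of the finger (-1.5 N). I'll keep moving towards the robot to let it down.

Emit:
{"api": "carry_out", "payload": {
  "series": "0 -0.005 0 0 0;0 -0.01 0 0 0;0 -0.015 0 0 0;0 -0.020 0 0 0;0 -0.025 0 0 0"
}}

```text
clock: 4.85
position: [0.3971, 0.2123, 0.0373]
orientation: [-2.216, -2.227, 0.0]
contact_force: [-1.2, 0.2, 0.2]
grip_width: 0.0853
finger_force: 0.5
```

Emit:
{"api": "carry_out", "payload": {
  "series": "0 -0.005 0 0 0;0 -0.01 0 0 0;0 -0.015 0 0 0;0 -0.020 0 0 0;0 -0.025 0 0 0"
}}

```text
clock: 5.35
position: [0.3725, 0.2123, 0.0374]
orientation: [2.216, 2.227, 0.001]
contact_force: [-0.3, 0.7, -0.6]
grip_width: 0.0853
finger_force: 0.0
```

```bash
python3 -c "
from h import *
togo(.4285,.212,.036,0)
s=snap('side','side5')
b=cv2.resize(s['image'][220:330,150:270,::-1],(480,440),interpolation=2)
cv2.imwrite('pics/c5.png',b)"
```

```text
t 5.35 pos [0.3725 0.2123 0.0374] toolz [ 0.  0. -1.] F [-0.25  0.66 -0.57] w 0.0852818428450056
shift [-0.0005  0.056   0.0014] yaw 0.005 q [ 0.33  0.2  -0.63  0.74  0.    1.9 ]
```

View pics/c5.png

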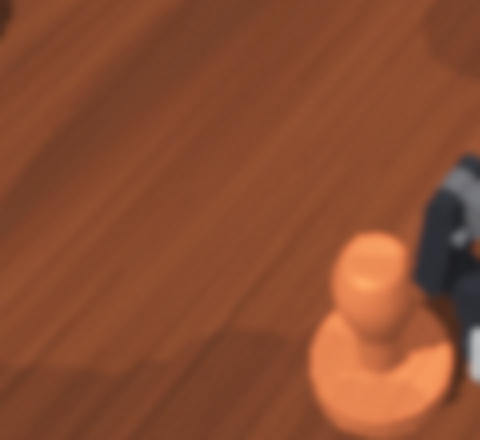

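The tamper stands upright at crop (380,330). I'll retreat, rise and go to the puck.

Emit:
{"api": "carry_out", "payload": {
  "series": "0 -0.01 0 0 0;0 -0.012 -0.04 0 0;0 -0.012 -0.08 0 0;0 -0.012 -0.12 0 0;0 0 -0.16 0 0"
}}

```text
clock: 5.9
position: [0.3707, 0.212, 0.1987]
orientation: [-2.214, -2.227, 0.002]
contact_force: [2.2, 1.3, -0.2]
grip_width: 0.0855
finger_force: 0.0
```

```bash
python3 -c "
from h import *
togo(.539,-.170,.2,-.487)"
```

```text
t 5.9 pos [0.3707 0.212  0.1987] toolz [-0.001 -0.    -1.   ] F [ 2.25  1.3  -0.17] w 0.08545356469691537
shift [-0.383   0.1661 -0.0014] yaw 0.4928 q [ 0.33  0.04 -0.37  1.16  0.    1.9 ]
```

Emit:
{"api": "carry_out", "payload": {
  "series": "-0.04 0.017 0 0.05 0;-0.08 0.034 0 0.1 0;-0.12 0.052 0 0.15 0;-0.16 0.07 0 0.2 0;-0.2 0.087 0 0.25 0"
}}

```text
clock: 6.4
position: [0.4608, 0.0112, 0.1974]
orientation: [2.478, 1.931, 0.001]
contact_force: [0.4, 0.6, 0.3]
grip_width: 0.0857
finger_force: 0.0
```

```bash
python3 -c "
from h import *
togo(.539,-.170,.2,-.487)"
```

```text
t 6.4 pos [0.4608 0.0112 0.1974] toolz [ 0.  0. -1.] F [0.36 0.65 0.26] w 0.08571194823208171
shift [-0.1566  0.1201 -0.0026] yaw 0.24 q [-0.15  0.11 -0.3   1.16  0.    1.67]
```

Emit:
{"api": "carry_out", "payload": {
  "series": "-0.035 0.027 0 0.06 0;-0.07 0.054 0 0.12 0;-0.11 0.084 0 0.18 0;-0.157 0.12 0 0.24 0;-0.157 0.12 0.02 0.24 0"
}}

```text
clock: 6.9
position: [0.5424, -0.1744, 0.179]
orientation: [2.689, 1.612, 0.005]
contact_force: [0.8, 0.2, -1.2]
grip_width: 0.0854
finger_force: 0.0
```

```bash
python3 -c "
from h import *
togo(.539,-.170,.036,-.487)"
```

```text
t 6.9 pos [ 0.5424 -0.1744  0.179 ] toolz [ 0.006 -0.004 -1.   ] F [ 0.78  0.21 -1.16] w 0.0854126022961615
shift [ 0.0023 -0.0061  0.143 ] yaw -0.0039 q [-0.45  0.32 -0.08  1.17 -0.    1.61]
```

Emit:
{"api": "carry_out", "payload": {
  "series": "0 0 0.03 0 0;0 0 0.06 0 0;0 0 0.08 0 0;0 0 0.08 0 0;0 0 0.08 0 0"
}}

```text
clock: 7.4
position: [0.5388, -0.1684, 0.0974]
orientation: [-2.689, -1.623, 0.001]
contact_force: [0.2, 0.7, 0.8]
grip_width: 0.0854
finger_force: 0.0
```

```bash
python3 -c "
from h import *
togo(.539,-.170,.036,-.487)
t=snap('top','top6');s=snap('side','side6')
a=cv2.resize(t['image'][150:250,270:370,::-1],(400,400),interpolation=2);b=cv2.resize(s['image'][90:190,250:350,::-1],(400,400),interpolation=2)
cv2.imwrite('pics/c6.png',np.hstack([a,b]))"
```

```text
t 7.4 pos [ 0.5388 -0.1684  0.0974] toolz [-0.001  0.    -1.   ] F [0.17 0.69 0.79] w 0.08544482302454072
shift [-0.0013  0.001   0.0614] yaw 0.0021 q [-0.45  0.37 -0.21  0.99  0.    1.61]
```

View pics/c6.png

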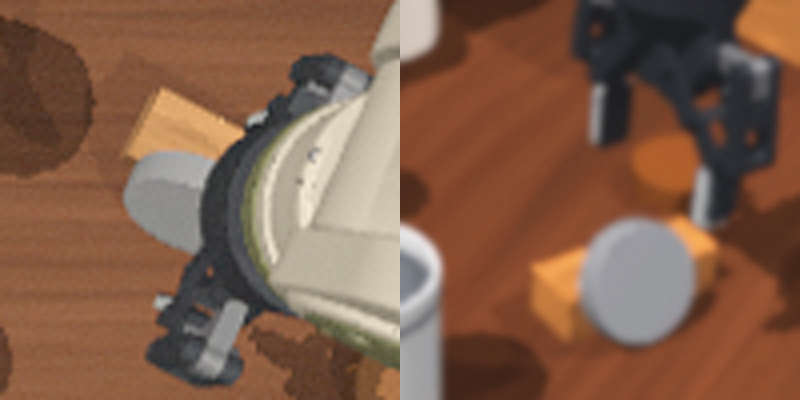

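Both fingers hang above. The far tip is at side crop (598,145) and the near tip at (710,225), with the puck at (638,280). I'll check their line numerically.

```bash
python3 -c "
from h import *
s=load('side6')
a=onz(s,250+198/4,90+140/4,.11);b=onz(s,250+308/4,90+222/4,.11)
u=np.array([.884,-.468,0]);v=np.array([.468,.884,0]);c=np.array([.5675,-.1982,0])
for p in(a,b,np.array([.5388,-.1684,0])):print(p,(p-c)@u,(p-c)@v)
print(onz(s,250+238/4,90+280/4,.037), [ (onz(s,250+238/4,90+280/4,.04)-c)@w for w in(u,v)])"
```

```text
[ 0.58720354 -0.18616931  0.11      ] 0.011787567443216133 0.019856386308627755
[ 0.50021352 -0.14453355  0.11      ] -0.08459714561491802 0.015951067415192585
[ 0.5388 -0.1684  0.    ] -0.039317200000000045 0.012911599999999966
[ 0.54683473 -0.1690395   0.037     ] [np.float64(-0.03500420413566057), np.float64(0.01864129669217888)]
```

Emit:
{"api": "carry_out", "payload": {
  "series": "0.002 0.004 0.025 0 0;0.002 0.004 0.045 0 0;0.002 0.004 0.062 0 0;0.002 0.004 0.062 0 0;0.002 0.001 0.062 0 0"
}}

```text
clock: 8.0
position: [0.5418, -0.1678, 0.0365]
orientation: [2.689, 1.622, 0.002]
contact_force: [0.6, 0.4, 0.0]
grip_width: 0.0851
finger_force: 0.0
```

Emit:
{"api": "carry_out", "payload": {
  "series": "0 -0.004 0 0 0;0 -0.008 0 0 0;0 -0.012 0 0 0;0 -0.016 0 0 0;0 -0.020 0 0 0"
}}

```text
clock: 8.5
position: [0.523, -0.158, 0.0356]
orientation: [2.69, 1.623, 0.0]
contact_force: [-0.3, 0.2, 0.4]
grip_width: 0.0856
finger_force: 0.0
```

Emit:
{"api": "carry_out", "payload": {
  "series": "0 -0.004 0 0 0;0 -0.008 0 0 0;0 -0.012 0 0 0;0 -0.016 0 0 0;0 -0.020 0 0 0"
}}

```text
clock: 9.0
position: [0.5053, -0.1487, 0.0353]
orientation: [2.69, 1.623, 0.0]
contact_force: [0.7, 0.3, 0.0]
grip_width: 0.0852
finger_force: 0.1
```

Emit:
{"api": "carry_out", "payload": {
  "series": "0 -0.003 0 0 0;0 -0.006 0 0 0;0 -0.009 0 0 0;0 -0.012 0 0 0;0 -0.014 0 0 0"
}}

```text
clock: 9.5
position: [0.4928, -0.1421, 0.0352]
orientation: [-2.69, -1.623, 0.0]
contact_force: [-0.3, -0.0, 0.0]
grip_width: 0.0856
finger_force: 0.0
```

```bash
python3 -c "
from h import *
togo(.539,-.170,.036,-.487)
s=snap('side','side7')
b=cv2.resize(s['image'][90:210,240:370,::-1],(520,480),interpolation=2)
cv2.imwrite('pics/c7.png',b)"
```

```text
t 9.5 pos [ 0.4928 -0.1421  0.0352] toolz [-0.  0. -1.] F [-0.3  -0.04  0.01] w 0.08564318158405584
shift [-0.0032  0.0539 -0.0008] yaw 0.0021 q [-0.44  0.34 -0.43  0.8   0.    1.62]
```

View pics/c7.png

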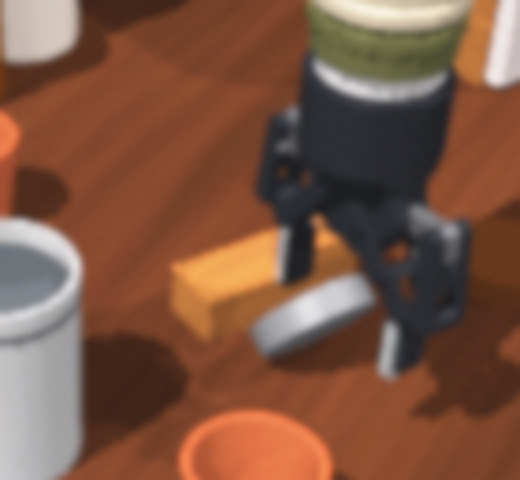

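The picture catches the puck tipping over in front of the block, at crop (315,315). I'll let it settle, nudge a little and rise.

Emit:
{"api": "carry_out", "payload": {
  "series": "0 0 0 0 0;0 -0.003 0 0 0;0 -0.006 0 0 0;0 -0.008 0 0 0;0 -0.008 0 0 0"
}}

```text
clock: 10.05
position: [0.4856, -0.1383, 0.0352]
orientation: [-2.689, -1.623, 0.0]
contact_force: [0.1, 0.1, 0.4]
grip_width: 0.0855
finger_force: 0.0
```

Emit:
{"api": "carry_out", "payload": {
  "series": "0 0 -0.02 0 0;0 0 -0.05 0 0;0 0 -0.09 0 0;0 0 -0.13 0 0;0 0 -0.16 0 0"
}}

```text
clock: 10.55
position: [0.4866, -0.1388, 0.1979]
orientation: [2.688, 1.622, 0.002]
contact_force: [0.5, -1.1, 0.2]
grip_width: 0.0857
finger_force: 0.0
```

Emit:
{"api": "carry_out", "payload": {
  "series": "-0.04 -0.03 -0.02 0 0;-0.08 -0.06 -0.04 0 0;-0.12 -0.09 -0.05 0 0;-0.16 -0.12 -0.05 0 0;-0.20 -0.14 -0.05 0 0"
}}

```text
clock: 11.05
position: [0.2699, -0.2486, 0.246]
orientation: [2.687, 1.624, 0.0]
contact_force: [0.3, -1.5, -0.2]
grip_width: 0.0856
finger_force: 0.0
```

```bash
python3 - <<'E'
from h import *
togo(.5,-.3,.2,-.487)
t=snap('top','top8');s=snap('side','side8')
np.set_printoptions(precision=4,suppress=True)
u=np.array([.884,-.468,0]);v=np.array([.468,.884,0]);c=np.array([.5675,-.1982,0])
def blob(cm,lo,hi,x,y,w,h):
    m=np.zeros((384,512),np.uint8); m[y:y+h,x:x+w]=cv2.inRange(cv2.cvtColor(cm['image'],cv2.COLOR_RGB2HSV),lo,hi)[y:y+h,x:x+w]
    k=max(cv2.findContours(m,0,1)[0],key=cv2.contourArea); return cv2.contourArea(k),cv2.fitEllipse(k),cv2.boundingRect(k)
G=((0,0,60),(179,70,255)); a=blob(t,*G,275,170,90,90); b=blob(s,*G,270,130,80,80)
print('puck',a,b); p,g=tri(t,a[1][0],s,b[1][0]); print(p,g,(p-c)@u,(p-c)@v)
# outline widths on plane z=.018
for q in range(0,2):
    (e0,(mi,ma),ang)=a[1]
    for L,an in((mi,ang),(ma,ang+90)):
        d=np.array([np.cos(np.radians(an)),np.sin(np.radians(an))])*L/2
        if q==0:print('diam',np.linalg.norm(onz(t,*(e0+d),.016)-onz(t,*(e0-d),.016)))
for nm,cm,r in(('t',t,(100,190,70,70)),('s',s,(215,255,70,80))): 
    print('tamper',nm,blob(cm,(3,120,170),(12,200,255),*r))
E
```

```text
t 11.05 pos [ 0.2699 -0.2486  0.246 ] toolz [ 0.001 -0.002 -1.   ] F [ 0.28 -1.54 -0.24] w 0.08561279101365481
shift [0.0615 0.2276 0.0464] yaw 0.0037 q [-0.96 -0.1  -0.39  1.28  0.    1.09]
puck (912.5, ((302.12408447265625, 227.3795928955078), (33.731475830078125, 34.49216079711914), 118.47056579589844), (285, 210, 35, 35)) (658.0, ((324.14947509765625, 183.74734497070312), (25.694671630859375, 32.7039680480957), 97.32025146484375), (308, 171, 34, 27))
[ 0.4936 -0.1451  0.0055] 0.0019961686958306158 -0.09013861534320791 0.012345057735616562
diam 0.07158871286564439
diam 0.07368452215001892
tamper t (270.0, ((156.85476684570312, 228.2279052734375), (15.713725090026855, 29.282535552978516), 102.51677703857422), (140, 222, 30, 16))
tamper s (1035.0, ((243.31265258789062, 304.75341796875), (32.52468490600586, 49.3538818359375), 179.92529296875), (227, 278, 36, 51))
```

The puck lies flat: its outline from above is 72–74 mm across and its centre is 90 mm in front of the block. The tamper's side outline (227–263, 278–329) matches where it stood after tipping, so it has not moved. Handing in.

```bash
python3 -c "
from rig import ctrl
print(ctrl.hand_in())"
```

```text
the job is handed in; nothing more can be done
None
```

The tamper stands on its foot and the puck lies flat in front of its block; I pushed only these two, and handed the job in at about 11 s (the hand-in gave no verdict).

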